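Set the cleaning shelf back in its row

TASK

Set the cleaning things back on the shelf in one straight row in line with the blue caddy, with gaps of about 2 cm, seen from the robot's side: the short bottle standing just left of the caddy, the soap dish left of the short bottle with its long sides along the row, and the tall bottle standing just right of the caddy. Lay the bar of soap flat in the soap dish, lengthwise, and lay the grout brush bristles down along the middle of the caddy's closed flip-top lid with its handle to the right. Leave the caddy, the mug, the steel can and the roll of tape where they are, and stand clear when all is at rest.

Things in the scene. Friction and masses are not known exactly. Their poses are not given: they have to be found in the camera images.
- caddy: Blue caddy, 140 deep (x) by 180 wide (y) by 80 mm high, 1.6 kg, loose. Origin: centre of underside; x to its back (away from the robot, a few degrees off), y to its left: the row runs along y through the origin. Flat closed lid: x -70 to 0, top at 80 mm, middle at x -35, y 0. Behind it an open compartment. Unlisted equipment, up to 200 mm high, stands only at x over 0.74 m or y beyond 0.53 m.
- dish_mid (a point): White ceramic soap dish, oblong, 62 mm (its x) by 110 mm (its y, the long way) by 22 mm high, 0.22 kg. Point: its centre, 11 mm above its underside; z up. Walls 5 mm thick, so the hollow is 52 by 100 mm; the soap rests on ribs whose tops are 10 mm above the underside. Can be gripped across its 62 mm from above.
- soap_mid (a point): Bar of ivory soap with rounded edges, 44 mm (its x) by 76 mm (its y) by 28 mm thick, 0.10 kg. Point: its centre, 14 mm above its underside; z up. Lying in the dish it stands 16 mm proud of the dish's rim.
- short_bottle_mid (a point): Short closed white plastic bottle, round, 62 mm diameter, 110 mm high, 0.26 kg, straight-sided up to 85 mm, with a wide screw cap of 40 mm. Point: its centre, 55 mm above its underside; z up.
- tall_bottle_mid (a point): Tall slim closed white plastic bottle, round, 54 mm diameter, 185 mm high, 0.34 kg, straight-sided up to 160 mm, with a screw cap of 30 mm. Point: its centre, 92.5 mm above its underside; z up.
- brush_mid (a point): Grout brush, wooden handle, 165 long (x) by 24 wide (y) by 30 mm high, 0.09 kg, lying bristles down. Point: half-way along and 15 mm above its underside; x points from handle to bristle head, z up. Handle (x -82 to 5) 18 mm high, dark bristle head (x 12 to 82) 30 mm high; balances about the middle. On the lid its x must point along the caddy's y, its point over the middle of the lid.
- mug: Blue ceramic mug, 76 mm diameter, 88 mm high, with a handle on its y side reaching about 75 mm from the axis. Origin: centre of its underside. A bystander: not to be moved.
- can: Plain closed steel can, 68 mm diameter, 105 mm high. Origin: centre of its underside. A bystander: not to be moved.
- tape: Roll of paper tape lying flat, 80 mm diameter, 54 mm hole, 36 mm high. Origin: centre of its underside. A bystander: not to be moved.
Mind the look-alikes: they are no part of the job. What is shaped like the part that bears short_bottle_mid but green is not meant.

How it is judged:
At the end, for the whole second after the job is handed in: Row along the caddy's y axis, off line by at most 15 mm (dish 18), gaps 7 to 33 mm, bottles upright, dish within 0.2 rad; soap flat in the dish, 14 mm, 0.25 rad; brush bristles down on the lid, 15 mm each way, 0.2 rad, handle right; all released, at rest (y of short_bottle_mid in the frame of caddy between 0.128 and 0.154 m and x of short_bottle_mid in the frame of caddy between -0.015 and 0.015 m and angle between each of short_bottle_mid, dish_mid, tall_bottle_mid's own z axis and vertical below 0.1 rad and height (world z) of short_bottle_mid below 0.062 m and linear speed of each of short_bottle, dish, tall_bottle, soap, brush below 0.01 m/s and horizontal distance between dish_mid and short_bottle_mid between 0.093 and 0.119 m and x of dish_mid in the frame of caddy between -0.018 and 0.018 m and y of dish_mid in the frame of caddy above 0.2 m and angle between the y axis of dish_mid and the y axis of caddy, either way round below 0.2 rad and height (world z) of dish_mid below 0.017 m and y of tall_bottle_mid in the frame of caddy between -0.15 and -0.124 m and x of tall_bottle_mid in the frame of caddy between -0.015 and 0.015 m and height (world z) of tall_bottle_mid below 0.1 m and horizontal distance between soap_mid and dish_mid below 0.014 m and z of soap_mid in the frame of dish_mid between 0.009 and 0.018 m and angle between the y axis of soap_mid and the y axis of dish_mid, either way round below 0.25 rad and angle between soap_mid's own z axis and vertical below 0.12 rad and x of brush_mid in the frame of caddy between -0.05 and -0.02 m and y of brush_mid in the frame of caddy between -0.015 and 0.015 m and z of brush_mid in the frame of caddy between 0.088 and 0.102 m and angle between the x axis of brush_mid and the y axis of caddy, either way round below 0.2 rad and y of caddy in the frame of brush_mid below 0 m and angle between brush_mid's own z axis and vertical below 0.15 rad); the robot touches nothing.
It fails at once if the caddy is shoved more than 20 mm (distance of caddy from where it was at the start of the episode above 0.02 m).
It fails at once if the mug is moved more than 20 mm or tipped (distance of mug from where it was at the start of the episode above 0.02 m or angle between mug's own z axis and vertical above 0.5 rad).
It fails at once if the can is moved more than 20 mm or tipped (distance of can from where it was at the start of the episode above 0.02 m or angle between can's own z axis and vertical above 0.5 rad).
It fails at once if the tape is moved more than 20 mm (distance of tape from where it was at the start of the episode above 0.02 m).
It also fails if it takes over 128 s, if anything falls off the work surface, if the arm or the gripper's body presses on something with over 40 N, if the wrist force passes 120 N, or if a joint passes its speed limit or range.

ROBOT

A 6-joint arm with a two-finger parallel gripper is mounted at the origin on the work surface. World frame = base frame: x ahead of the robot, y to its left, z up, the work surface at z = 0. Lengths are in m, angles in rad, forces in N, time in s.
With the tool pointing down it reaches from about 0.275 to 0.725 m from the base axis. Payload 5.6 kg.
Tool frame: the origin (TCP) lies midway between the tips of the shut fingers; the grasp point (between the pads) lies 19 mm behind it; z points along the fingers, y is the line along which they close (so a half turn about z gives the same grasp; the last joint's range is limited). The gripper opens to 85 mm and grips with 20 to 120 N. Pads are 22 mm wide; open, the fingers measure 114 mm over their backs; the gripper's body (76 mm by 85 mm) begins 54 mm behind the grasp point. The pads swing forward as they close: fully open they stand 13 mm farther back than shut.
Start: joints at [-0.963, 0.255, 0.108, 0, -1.424, -0.285], TCP at [0.174, -0.522, 0.231] pointing down, gripper open.
Joint ranges: [-2.95, 2.95], [-1.21, 1.97], [-1.09, 1.5], [-2.87, 1.71], [-2.94, -0.07], [-3.05, 3.05]. Speed limits (rad/s): [2.57, 2.57, 3.14, 3.14, 3.14, 3.14].

INTERFACE

Orientations are given as a rotation vector (axis times angle).
In Python, from workcell import sensors, read_camera, bot gives the robot as it stands.
- The arm moves only by the tool send_rows, never from a script. Its argument "plan" is a list that holds one entry, the list of rows, each a list of 5 numbers: the closure, from 0 (fully open) to 1 (shut), then the shift along the tool's x, y, z as a fraction of full scale, then the turn about the tool's z as a fraction of full scale. A call has 1 to 5 rows; each row is the pose to reach, as a shift and turn from the pose commanded when the call began, along the tool's axes at that moment; what a row does not reach only later rows make up. Full scale, the value 1, is 300 mm for a shift and pi/2 rad for a turn. A row lasts 1/10 s, in which the tool goes at most 50 mm and 8.59 degrees, less where a joint would pass 70% of its speed; a pose out of reach is approached as far as the arm can. A call with a number of a shift or a turn outside -1 to 1 is refused whole. A call with a gripper value outside its range is refused whole. The fingers move at their own pace and stop on an object; "grip_force" is the grip in N (left out, the last holds). Time passes only in rows, so rows that repeat a pose let the fingers close. It gives the time, the measured TCP pose, the force, the opening and the grip force at its end, in the units of the state.
- sensors.get_obs(): the state, without advancing time (a new reading comes with each control period).
- read_camera(name): name is "scene" or "top" or "wrist"; returns a dict with "color" (420x560x3 uint8, red, green, blue), "K" (3x3 intrinsics, pixels), "world_from_camera" (4x4, takes a point from camera to world coordinates); the wrist camera has in their place "hand_eye" (4x4, takes a point from camera to tool coordinates, whose origin is the TCP and whose axes are the flange's). Camera axes: x right, y up, looking along -z (the intrinsics and any distortion apply to the point x, -y, -z); pixel columns grow to the right and rows downward; lengths in m; the calibration is good to about 2 mm. A picture is of the moment at which its call begins: read the wrist's pose just before it. There is no depth.
- bot.hand_in(): hands the job in; it is judged then, once.
The state is a dict: "t": time; "joint_pos": joint angles; "qd": joint speeds; "tau": joint torques, N m; "tcp_pos": TCP position; "tool_rot": TCP orientation; "force": force on the tool from outside, world axes, zero at the start; "torque": the same for the moment, N m; "width": opening from 0.0 (shut) to 1.0 (fully open); "grip_force": force on a finger pad.
Only numpy, scipy, OpenCV 4.12 (cv2) and the standard library are available. Lean on these libraries where they do the work, as an engineer would, in place of code of your own. Each camera call takes 0.05 s, during which the arm holds its last target. There are 200 camera calls.

## Working session

There is one attempt and no reset: what is moved stays moved. The work goes in short steps, Python scripts to look and compute and a tool call to move; the robot and the scene stay as the last step left them, time stands still between calls to the robot, and variables do not carry over. Pictures are saved under pics/ and viewed, at most 17 in all, crops included, and the job is handed in when it is done.

Besides the shell and the picture viewer there is one more tool, called after "Request:" as name(argument=value, ...), one argument or row to a line, values as JSON. send_rows: Moves the arm, as the interface text tells. Its arguments: {"type":"object","properties":{"plan":{"type":"array"},"grip_force":{"type":"number"}},"required":["plan"]}

```bash
mkdir -p pics; ls
cat > h.py <<'E'
import numpy as np, cv2
from workcell import sensors, read_camera, bot
from scipy.spatial.transform import Rotation as R
def snap(n,f):
    o=sensors.get_obs(); c=read_camera(n); cv2.imwrite(f,c["color"][:,:,::-1])
    T=c.get("world_from_camera")
    if T is None:
        W=np.eye(4);W[:3,:3]=R.from_rotvec(o["tool_rot"]).as_matrix();W[:3,3]=o["tcp_pos"];T=W@c["hand_eye"]
    np.savez(f+".npz",K=c["K"],T=T); return c
def px(f,u,v,z):
    d=np.load(f+".npz");K,T=d["K"],d["T"]
    r=np.linalg.inv(K)@[u,v,1]; r=T[:3,:3]@[r[0],-r[1],-r[2]]
    return T[:3,3]+r*(z-T[2,3])/r[2]
def proj(f,p):
    d=np.load(f+".npz");K,T=d["K"],d["T"]
    q=T[:3,:3].T@(np.array(p)-T[:3,3]); q=K@[q[0],-q[1],-q[2]]; return q[:2]/q[2]
E
python3 - <<'E'
from h import *
for n in ("scene","top"):
    c=snap(n,f"pics/{n}0.png"); print({k:v for k,v in c.items() if k!="color"})
i=np.hstack([cv2.imread(f"pics/{n}0.png") for n in ("scene","top")])
print(sensors.get_obs())
E
```

```text
pics
{'K': array([[517.93633599,   0.        , 278.77305675],
       [  0.        , 517.93633599, 205.9227449 ],
       [  0.        ,   0.        ,   1.        ]]), 'world_from_camera': array([[-0.77895135, -0.38039067,  0.49853559,  1.3694017 ],
       [ 0.6267928 , -0.49653401,  0.60048711,  1.15399191],
       [ 0.01912018,  0.78022876,  0.62520197,  1.18967313],
       [ 0.        ,  0.        ,  0.        ,  1.        ]])}
{'K': array([[503.89693044,   0.        , 286.17939888],
       [  0.        , 503.89693044, 206.84117744],
       [  0.        ,   0.        ,   1.        ]]), 'world_from_camera': array([[-1.92234389e-02,  9.91475680e-01, -1.28865961e-01,
         2.91129264e-01],
       [-9.99815051e-01, -1.91364191e-02,  1.91353394e-03,
         8.31872914e-02],
       [-5.68810672e-04,  1.28878912e-01,  9.91660175e-01,
         1.59189937e+00],
       [ 0.00000000e+00,  0.00000000e+00,  0.00000000e+00,
         1.00000000e+00]])}
{'t': 0.1, 'joint_pos': array([-9.63395018e-01,  2.55688530e-01,  1.07150526e-01, -4.01928119e-04,
       -1.42389111e+00, -2.84631021e-01]), 'qd': array([-2.24968009e-05, -7.81157319e-04,  2.93465371e-03,  1.77284985e-03,
        7.46919594e-05, -3.01764310e-04]), 'tau': array([-4.60524680e-04, -3.87603450e+01,  2.38474900e+01,  5.37780136e+00,
       -3.77357079e-03, -4.63321754e-06]), 'tcp_pos': array([ 0.17438515, -0.52116887,  0.23049551]), 'tool_rot': array([ 5.04660977e-01, -3.10044241e+00, -2.58297485e-03]), 'force': array([-0.29297208,  0.12622034,  0.72332419]), 'torque': array([ 0.0563252 , -0.00462896,  0.00265513]), 'grip_force': 0.0, 'width': 0.9994024887769729}
```

View pics/top0.png

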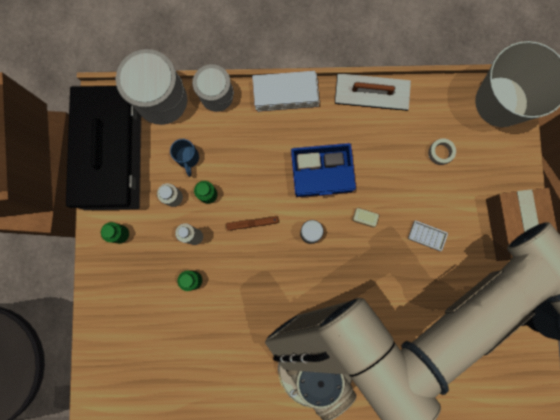

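View pics/scene0.png

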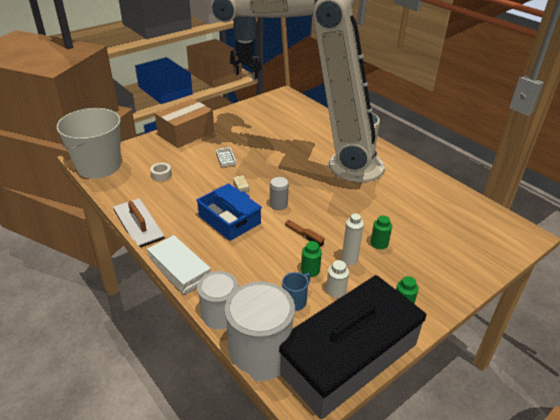

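The top view shows the caddy at (323,170), mug (185,153), tape (443,151) and can (312,232). The dish is at (428,236), the soap (366,217) and the brush (252,223).

Candidates for short_bottle: white at (168,194), which is the one wanted, or green at (205,191), (190,281), (113,233). The tall white bottle is at (186,233). The scene view confirms this: short white at (338,277), tall at (353,238).

Run:
```python
import cv2
i=cv2.imread("pics/top0.png")
cv2.imwrite("pics/c1.png",cv2.resize(i[140:260,140:290],None,fx=5,fy=5,interpolation=2)[:600,:])
cv2.imwrite("pics/c2.png",cv2.resize(i[138:258,285:445],None,fx=5,fy=5,interpolation=2))
```

```text
(no output)
```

View pics/c1.png

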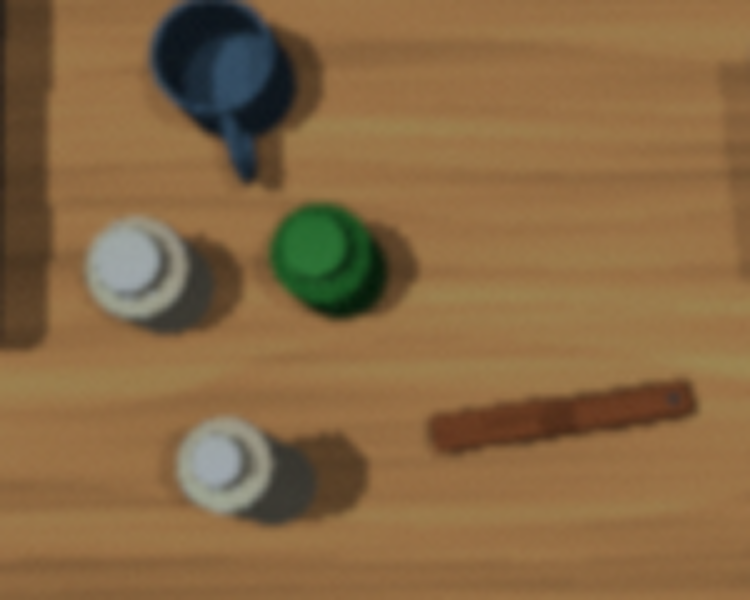

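View pics/c2.png

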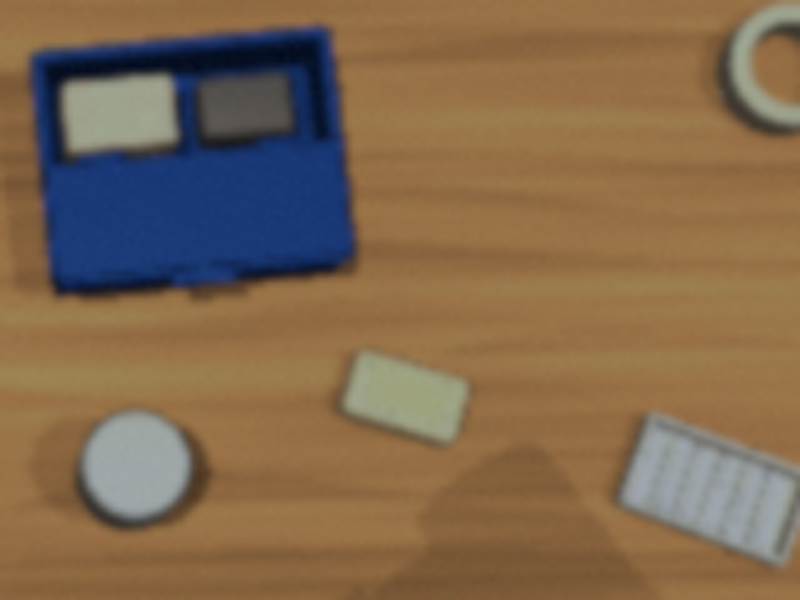

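c1: short bottle's cap is at (125,262) with shoulder at (137,268), tall bottle's cap at (217,462) with shoulder at (225,466). The brush runs from its head end (432,434) to the handle end with the hole (695,396). c2: caddy, soap and ribbed dish show clear corners, and the white short bottle is the one chosen.

Run:
```python
from h import *
f="pics/top0.png"
def c(o,x,y,z): return px(f,(x+.5)/5-.5+o[0],(y+.5)/5-.5+o[1],z)[:2]
a=(140,140);b=(285,138)
np.set_printoptions(precision=4,suppress=True)
print("short",c(a,125,262,.11),c(a,137,268,.085))
print("tall",c(a,217,462,.185),c(a,225,466,.16))
h,t=c(a,432,434,.03),c(a,695,396,.018);print("brush",h,t,(h+t)/2,np.degrees(np.arctan2(*(h-t)[::-1])),np.linalg.norm(h-t))
C=np.array([c(b,*p,.08) for p in((32,55),(328,28),(356,263),(54,288))]);print("caddy",C,C.mean(0))
for i in range(4): d=C[(i+1)%4]-C[i];print(np.linalg.norm(d),np.degrees(np.arctan2(d[1],d[0])))
S=np.array([c(b,*p,.02) for p in((362,350),(470,380),(452,445),(342,408))]);print("soap",S.mean(0))
for i in range(4): d=S[(i+1)%4]-S[i];print(np.linalg.norm(d),np.degrees(np.arctan2(d[1],d[0])))
print("mug",c(a,214,65,.088),"tip",c(a,248,175,.05),"can",c(b,136,466,.105),"tape",px(f,443,151,.036),"green",c(a,316,248,.11),"dish",px(f,428,236,.022))
print("g2",px(f,188,280,.11))
i=cv2.imread(f); cv2.imwrite("pics/c3.png",cv2.resize(i[210:260,400:460],None,fx=8,fy=8,interpolation=2))
from scipy.spatial.transform import Rotation as R
o=sensors.get_obs();print(R.from_rotvec(o["tool_rot"]).as_matrix())
```

```text
short [0.5352 0.4414] [0.5355 0.4401]
tall [0.4086 0.3704] [0.4083 0.371 ]
brush [0.4364 0.2685] [0.4583 0.1047] [0.4473 0.1866] 97.6073707349751 0.16527077120233932
caddy [[ 0.6677  0.062 ]
 [ 0.6812 -0.1204]
 [ 0.5345 -0.1322]
 [ 0.5227  0.0516]] [ 0.6015 -0.0348]
0.18290373683291455 -85.7749697950393
0.1471411923044551 -175.4003810829275
0.18419728476316663 93.67880622759654
0.14538240589801524 4.097654223740205
soap [ 0.4593 -0.1693]
0.07009662205689961 -106.82778859061504
0.042740836324681404 162.26737066265153
0.07229661998391226 70.11198777710904
0.038974600590879094 -20.90608069061098
mug [0.6596 0.3938] tip [0.5985 0.38  ] can [0.4115 0.0059] tape [ 0.6616 -0.4185  0.036 ] green [0.5415 0.3277] dish [ 0.3949 -0.3602  0.022 ]
g2 [0.2745 0.3702 0.11  ]
[[-0.9484 -0.3171 -0.0006]
 [-0.3171  0.9484  0.0016]
 [ 0.0001  0.0017 -1.    ]]
```

View pics/c3.png

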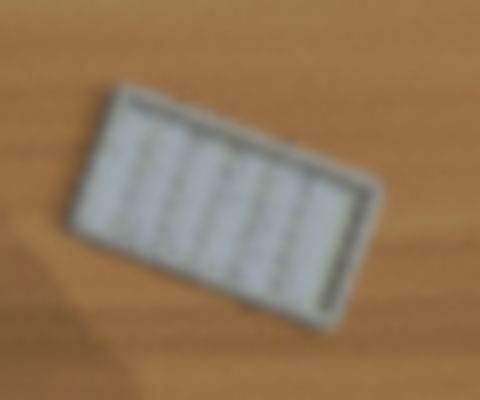

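```bash
cat > pl.py <<'E'
# splits world waypoints (x,y,z,yaw_of_tool_y_deg,closure,extra_rows) into calls, from the measured pose
from h import *
import math
def plan(wps):
    o=sensors.get_obs(); p=np.array(o["tcp_pos"]); M=R.from_rotvec(o["tool_rot"]).as_matrix(); yaw=math.degrees(math.atan2(M[1,1],M[0,1]))
    print("at",p.round(4),round(yaw,1),"w",round(o["width"],3))
    for x,y,z,ya,c,ex in wps:
        d0=np.array([x,y,z])-p; dy=(ya-yaw+180)%360-180
        n=max(1,math.ceil(max(np.linalg.norm(d0)/.19,abs(dy)/33)))
        for k in range(n):
            q=p+(np.array([x,y,z])-p)/(n-k); dyk=((ya-yaw+180)%360-180)/(n-k)
            a=math.radians(yaw); Y=np.array([math.cos(a),math.sin(a),0]); X=np.array([-Y[1],Y[0],0])
            d=q-p; f=np.round(np.array([d@X,d@Y,-d[2]])/.3,3); t=round(-dyk/90,3)
            rows=math.ceil(max(np.linalg.norm(d)/.05,abs(dyk)/8.59))+1+(ex if k==n-1 else 0)
            print(rows,"x",[c,*map(float,f),t], "->",q.round(3),round(yaw+dyk,1))
            p=p+.3*(f[0]*X+f[1]*Y-f[2]*np.array([0,0,1])); yaw-=t*90
E
python3 - <<'E'
from pl import *
f="pics/top0.png"
D=np.array([px(f,(x+.5)/8-.5+400,(y+.5)/8-.5+210,.022)[:2] for x,y in((118,85),(384,182),(332,330),(70,230))]);print(D.mean(0))
for i in range(4): d=D[(i+1)%4]-D[i];print(np.linalg.norm(d).round(4),np.degrees(np.arctan2(d[1],d[0])).round(1))
x,y=D.mean(0)
print(sensors.get_obs()["tcp_pos"]);a=-20+180
plan([(x,y,.2,-20,0,0),(x,y,.06,-20,0,1)])
E
```

```text
[ 0.39690793 -0.35962569]
0.1093 -111.5
0.0618 157.5
0.1077 67.8
0.0604 -21.0
[ 0.17438515 -0.52116887  0.23049551]
at [ 0.1744 -0.5212  0.2305] 108.5 w 0.999
5 x [0, -0.219, 0.069, 0.025, 0.357] -> [ 0.23  -0.481  0.223] 76.4
5 x [0, -0.148, 0.174, 0.026, 0.357] -> [ 0.286 -0.44   0.215] 44.2
5 x [0, -0.033, 0.227, 0.025, 0.357] -> [ 0.341 -0.4    0.208] 12.1
5 x [0, 0.093, 0.21, 0.026, 0.357] -> [ 0.397 -0.36   0.2  ] -20.0
5 x [0, -0.0, -0.0, 0.466, -0.0] -> [ 0.397 -0.36   0.06 ] -20.0
```

Run:
```python
from pl import *
plan([(.397,-.36,.2,158.2,0,0),(.397,-.36,.0,158.2,0,1)])
```

```text
at [ 0.1744 -0.5212  0.2305] 108.5 w 0.999
4 x [0, -0.437, 0.137, 0.051, -0.276] -> [ 0.286 -0.441  0.215] 133.3
4 x [0, -0.454, -0.059, 0.051, -0.276] -> [ 0.397 -0.36   0.2  ] 158.2
3 x [0, -0.0, -0.0, 0.333, -0.0] -> [ 0.397 -0.36   0.1  ] 158.2
4 x [0, -0.0, -0.0, 0.333, -0.0] -> [ 0.397 -0.36   0.   ] 158.2
```

Request:
send_rows(
  plan=[
    [[0,-0.437,0.137,0.051,-0.276],[0,-0.437,0.137,0.051,-0.276],[0,-0.437,0.137,0.051,-0.276],[0,-0.437,0.137,0.051,-0.276],[0,-0.437,0.137,0.051,-0.276]],
  ],
  grip_force=40,
)

```text
t: 0.6
tcp_pos: [0.2862, -0.4404, 0.2156]
tool_rot: [1.161, -2.918, -0.001]
force: [0.7, 0.0, -0.8]
width: 1.004
grip_force: 0.0
```

Request:
send_rows(
  plan=[
    [[0,-0.454,-0.059,0.051,-0.276],[0,-0.454,-0.059,0.051,-0.276],[0,-0.454,-0.059,0.051,-0.276],[0,-0.454,-0.059,0.051,-0.276],[0,-0.454,-0.059,0.051,-0.276]],
  ],
)

```text
t: 1.1
tcp_pos: [0.3967, -0.3608, 0.2004]
tool_rot: [1.759, -2.602, -0.001]
force: [0.5, -0.3, 0.4]
width: 1.0
grip_force: 0.0
```

Run:
```python
from pl import *
plan([(.397,-.36,.0,158.2,0,1)])
snap("wrist","pics/w1.png")
print(proj("pics/w1.png",[.397,-.36,.022]))
```

```text
at [ 0.3967 -0.3608  0.2004] 158.1 w 1.0
4 x [0, -0.001, 0.0, 0.334, -0.001] -> [ 0.397 -0.36   0.1  ] 158.2
5 x [0, -0.002, 0.0, 0.334, -0.0] -> [ 0.397 -0.36   0.   ] 158.2
[280.27527287 191.54910773]
```

View pics/w1.png

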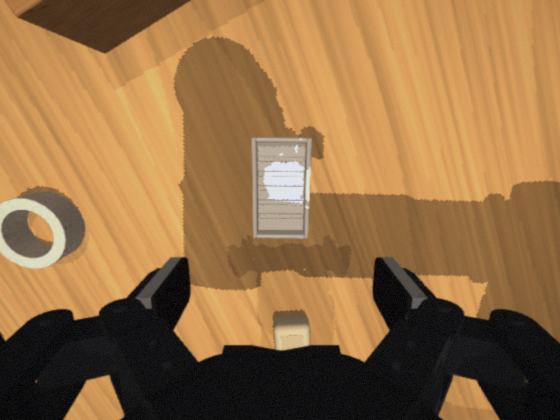

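The wrist view shows the dish at (281,188), squarely between the fingers and within about 3 mm of the prediction. I'll descend and grip.

Request:
send_rows(
  plan=[
    [[0,0.008,0,0.333,0],[0,0.008,0,0.333,0],[0,0.008,0,0.667,0],[0,0.008,0,0.667,0],[0,0.008,0,0.667,0]],
  ],
)

```text
t: 1.65
tcp_pos: [0.3902, -0.3609, -0.0052]
tool_rot: [1.751, -2.602, -0.019]
force: [-1.3, 0.9, -0.1]
width: 0.996
grip_force: 0.0
```

Request:
send_rows(
  plan=[
    [[0.5,0,0,0,0],[0.5,0,0,0,0],[0.5,0,0,0,0],[0.5,0,0,0,0],[0.5,0,0,0,0]],
  ],
)

```text
t: 2.15
tcp_pos: [0.3979, -0.3643, 0.0039]
tool_rot: [-1.761, 2.6, -0.009]
force: [-1.5, -1.2, 8.4]
width: 0.718
grip_force: 45.8
```

Run:
```python
from pl import *
o=sensors.get_obs();print(o["force"],o["grip_force"])
plan([(.396,-.362,.2,158.2,.5,1),(.584,.211,.2,184.1,.5,0),(.584,.211,.002,184.1,.5,1)])
```

```text
[-1.46718289 -1.20148244  8.44075895] 45.76226592063904
at [ 0.3979 -0.3643  0.0039] 158.2 w 0.718
3 x [0.5, -0.002, 0.004, -0.327, 0.0] -> [ 0.397 -0.363  0.102] 158.2
4 x [0.5, -0.003, 0.005, -0.327, 0.0] -> [ 0.396 -0.362  0.2  ] 158.2
5 x [0.5, -0.501, 0.032, 0.0, -0.072] -> [ 0.443 -0.219  0.2  ] 164.7
5 x [0.5, -0.502, -0.025, 0.0, -0.072] -> [ 0.49  -0.076  0.2  ] 171.2
5 x [0.5, -0.496, -0.082, 0.0, -0.072] -> [0.537 0.068 0.2  ] 177.6
5 x [0.5, -0.484, -0.137, 0.0, -0.072] -> [0.584 0.211 0.2  ] 184.1
3 x [0.5, 0.0, -0.0, 0.33, 0.0] -> [0.584 0.211 0.101] 184.1
4 x [0.5, 0.0, -0.0, 0.33, 0.0] -> [0.584 0.211 0.002] 184.1
```

Grasped (width 0.72, about 61 mm). Next I lift and carry the dish above the target, then resync.

Request:
send_rows(
  plan=[
    [[0.5,0,0,-0.1,0],[0.5,0,0,-0.25,0],[0.5,0,0,-0.4,0],[0.5,0,0,-0.55,0],[0.5,0,0,-0.65,0]],
  ],
)

```text
t: 2.65
tcp_pos: [0.3969, -0.3632, 0.2009]
tool_rot: [-1.759, 2.599, -0.01]
force: [1.0, -0.5, -2.2]
width: 0.713
grip_force: 45.1
```

Request:
send_rows(
  plan=[
    [[0.5,-0.1,0.006,0,-0.014],[0.5,-0.22,0.014,0,-0.03],[0.5,-0.34,0.022,0,-0.05],[0.5,-0.45,0.029,0,-0.066],[0.5,-0.5,0.032,0,-0.072]],
  ],
)

```text
t: 3.15
tcp_pos: [0.4436, -0.2174, 0.197]
tool_rot: [-1.907, 2.494, -0.002]
force: [0.1, -0.3, -1.8]
width: 0.718
grip_force: 45.0
```

Request:
send_rows(
  plan=[
    [[0.5,-0.1,-0.005,0,-0.014],[0.5,-0.22,-0.011,0,-0.03],[0.5,-0.34,-0.017,0,-0.05],[0.5,-0.45,-0.022,0,-0.066],[0.5,-0.5,-0.025,0,-0.072]],
  ],
)

```text
t: 3.65
tcp_pos: [0.4905, -0.0747, 0.1968]
tool_rot: [-2.045, 2.382, -0.001]
force: [0.4, 0.4, -2.2]
width: 0.715
grip_force: 45.0
```

Request:
send_rows(
  plan=[
    [[0.5,-0.1,-0.016,0,-0.014],[0.5,-0.22,-0.036,0,-0.03],[0.5,-0.34,-0.056,0,-0.05],[0.5,-0.45,-0.074,0,-0.066],[0.5,-0.5,-0.082,0,-0.072]],
  ],
)

```text
t: 4.15
tcp_pos: [0.5379, 0.0694, 0.1962]
tool_rot: [-2.176, 2.264, -0.0]
force: [-0.0, 0.8, -2.0]
width: 0.713
grip_force: 45.0
```

Request:
send_rows(
  plan=[
    [[0.5,-0.1,-0.028,0,-0.014],[0.5,-0.22,-0.062,0,-0.03],[0.5,-0.34,-0.096,0,-0.05],[0.5,-0.484,-0.137,0,-0.072],[0.5,-0.484,-0.137,0,-0.072]],
  ],
)

```text
t: 4.65
tcp_pos: [0.5851, 0.2144, 0.1947]
tool_rot: [-2.303, 2.136, 0.002]
force: [-0.1, 0.2, -2.4]
width: 0.712
grip_force: 45.0
```

Run:
```python
from pl import *
o=sensors.get_obs();print(o["force"],o["grip_force"])
snap("wrist","pics/w2.png")
plan([(.584,.211,.006,184.1,.5,1)])
```

```text
[-0.07822817  0.18824729 -2.35587052] 45.018609166145325
at [0.5846 0.2123 0.195 ] -175.8 w 0.714
6 x [0.5, 0.004, 0.002, 0.63, 0.001] -> [0.584 0.211 0.006] -175.9
```

View pics/w2.png

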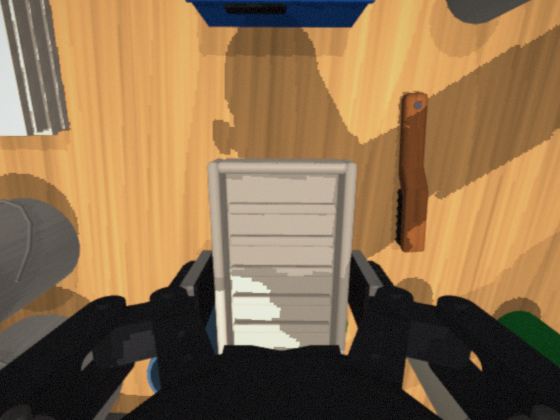

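Dish held squarely, its ribs facing up and parallel to the caddy edge at the top of the image. I'll lower and release it.

Request:
send_rows(
  plan=[
    [[0.5,0.004,0.002,0.15,0],[0.5,0.004,0.002,0.3,0],[0.5,0.004,0.002,0.42,0],[0.5,0.004,0.002,0.52,0],[0.5,0.004,0.002,0.58,0]],
  ],
)

```text
t: 5.2
tcp_pos: [0.5825, 0.2073, 0.0195]
tool_rot: [2.295, -2.141, -0.002]
force: [0.5, -0.3, -2.6]
width: 0.71
grip_force: 45.0
```

Request:
send_rows(
  plan=[
    [[0.5,0,0,0.03,0],[0.5,0,0,0.052,0],[0.5,0,0,0.054,0],[0,0,0,0.054,0],[0,0,0,0.054,0]],
  ],
)

```text
t: 5.7
tcp_pos: [0.585, 0.2099, 0.0071]
tool_rot: [-2.298, 2.138, -0.002]
force: [0.1, 0.2, 0.4]
width: 0.997
grip_force: 0.0
```

Request:
send_rows(
  plan=[
    [[0,0,0,0,0],[0,0,0,-0.1,0],[0,0,0,-0.25,0],[0,0,0,-0.42,0],[0,0,0,-0.58,0]],
  ],
)

```text
t: 6.2
tcp_pos: [0.5838, 0.2092, 0.1821]
tool_rot: [-2.299, 2.14, -0.001]
force: [1.9, 0.4, 0.5]
width: 1.001
grip_force: 0.0
```

Run:
```python
from pl import *
plan([(.459,-.169,.2,161.5,.3,1),(.459,-.169,.012,161.5,.3,1)])
```

```text
at [0.5838 0.2092 0.1821] -175.9 w 1.001
4 x [0.3, 0.409, 0.168, -0.02, 0.084] -> [0.542 0.083 0.188] -183.4
4 x [0.3, 0.428, 0.113, -0.02, 0.084] -> [ 0.501 -0.043  0.194] -191.0
5 x [0.3, 0.439, 0.056, -0.02, 0.083] -> [ 0.459 -0.169  0.2  ] -198.5
6 x [0.3, 0.0, 0.0, 0.627, 0.0] -> [ 0.459 -0.169  0.012] -198.5
```

Request:
send_rows(
  plan=[
    [[0.2,0.15,0.06,-0.02,0.03],[0.2,0.28,0.115,-0.02,0.06],[0.2,0.409,0.168,-0.02,0.084],[0.2,0.409,0.168,-0.02,0.084]],
  ],
  grip_force=25,
)

```text
t: 6.6
tcp_pos: [0.5412, 0.0798, 0.1871]
tool_rot: [-2.148, 2.291, -0.002]
force: [-0.9, 0.4, 0.8]
width: 0.804
grip_force: 0.0
```

Request:
send_rows(
  plan=[
    [[0.2,0.15,0.04,-0.02,0.03],[0.2,0.28,0.075,-0.02,0.06],[0.2,0.428,0.113,-0.02,0.084],[0.2,0.428,0.113,-0.02,0.084]],
  ],
)

```text
t: 7.0
tcp_pos: [0.4996, -0.0461, 0.1925]
tool_rot: [-1.992, 2.429, -0.002]
force: [1.5, 0.2, 0.0]
width: 0.796
grip_force: 0.0
```

Request:
send_rows(
  plan=[
    [[0.2,0.15,0.02,-0.02,0.03],[0.2,0.28,0.036,-0.02,0.06],[0.2,0.439,0.056,-0.02,0.083],[0.2,0.439,0.056,-0.02,0.083],[0.2,0.439,0.056,-0.02,0.083]],
  ],
)

```text
t: 7.5
tcp_pos: [0.4592, -0.1693, 0.1978]
tool_rot: [-1.833, 2.55, -0.001]
force: [0.6, -0.2, -0.5]
width: 0.798
grip_force: 0.0
```

Run:
```python
from pl import *
plan([(.459,-.169,.012,161.5,.2,1)])
snap("wrist","pics/w3.png");snap("top","pics/top1.png")
print(proj("pics/w3.png",[.459,-.169,.028]))
a=cv2.imread("pics/w3.png")[60:360,130:430];b=cv2.resize(cv2.imread("pics/top1.png")[130:250,210:370],None,fx=3,fy=3)
b=b[:300];cv2.imwrite("pics/m3.png",np.hstack([a,b]))
```

```text
at [ 0.4592 -0.1693  0.1978] 161.4 w 0.798
6 x [0.2, -0.001, 0.001, 0.619, -0.001] -> [ 0.459 -0.169  0.012] 161.5
[280.83232107 192.5837845 ]
```

View pics/m3.png

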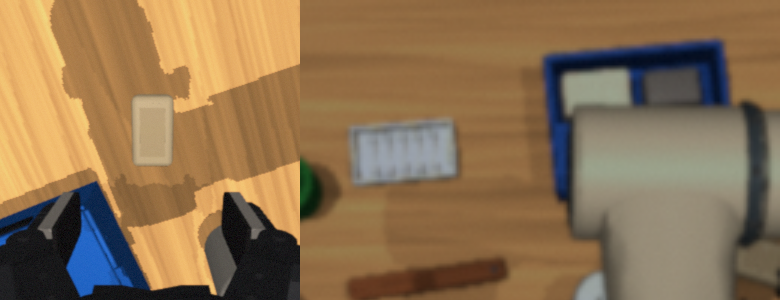

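Soap sits at (282,191) in the wrist view, squarely aligned. The dish lies along the row in the top view, centre about (244.3,180.7). I'll pick the soap.

Request:
send_rows(
  plan=[
    [[0.2,0,0.001,0.15,0],[0.2,0,0.001,0.3,0],[0.2,0,0.001,0.42,0],[0.2,0,0.001,0.52,0],[0.2,0,0.001,0.58,0]],
  ],
)

```text
t: 8.1
tcp_pos: [0.4581, -0.1671, 0.021]
tool_rot: [1.837, -2.546, -0.004]
force: [-0.5, 1.1, 0.3]
width: 0.8
grip_force: 0.0
```

Request:
send_rows(
  plan=[
    [[0.2,0,0,0.02,0],[0.2,0,0,0.038,0],[0.2,0,0,0.038,0],[0.7,0,0,0.038,0],[0.7,0,0,0.038,0]],
  ],
)

```text
t: 8.6
tcp_pos: [0.4597, -0.1687, 0.0131]
tool_rot: [-1.835, 2.548, -0.002]
force: [-1.6, 1.5, 1.0]
width: 0.502
grip_force: 26.3
```

Request:
send_rows(
  plan=[
    [[0.7,0,0,0,0],[0.7,0,0,0,0],[0.7,0,0,0,0]],
  ],
)

```text
t: 8.9
tcp_pos: [0.4597, -0.1687, 0.0131]
tool_rot: [-1.835, 2.548, -0.002]
force: [-0.5, 2.3, 6.0]
width: 0.508
grip_force: 27.1
```

Run:
```python
from pl import *
f="pics/top1.png"
D=np.array([px(f,210+x/3,130+y/3,.022)[:2] for x,y in((48,126),(152,118),(157,177),(55,186))]);print(D.mean(0))
for i in range(4): d=D[(i+1)%4]-D[i];print(np.linalg.norm(d).round(4),np.degrees(np.arctan2(d[1],d[0])).round(1))
x,y=D.mean(0)
print(sensors.get_obs()["force"])
plan([(.459,-.169,.19,161.5,.7,1),(x,y,.19,184.1,.7,1)])
```

```text
[0.58151937 0.21088305]
0.1102 -86.6
0.0635 -176.0
0.1076 94.0
0.0647 6.3
[-0.51406273  2.27403415  6.01550689]
at [ 0.4597 -0.1687  0.0131] 161.5 w 0.508
6 x [0.7, 0.002, 0.002, -0.59, 0.0] -> [ 0.459 -0.169  0.19 ] 161.5
4 x [0.7, -0.444, 0.005, 0.0, -0.084] -> [ 0.5   -0.042  0.19 ] 169.0
4 x [0.7, -0.44, -0.054, 0.0, -0.083] -> [0.541 0.084 0.19 ] 176.6
5 x [0.7, -0.43, -0.11, 0.0, -0.084] -> [0.582 0.211 0.19 ] 184.1
```

Request:
send_rows(
  plan=[
    [[0.7,0,0.002,-0.1,0],[0.7,0,0.002,-0.24,0],[0.7,0,0.002,-0.38,0],[0.7,0,0.002,-0.52,0],[0.7,0,0.002,-0.59,0]],
  ],
)

```text
t: 9.4
tcp_pos: [0.4594, -0.169, 0.1931]
tool_rot: [-1.833, 2.546, -0.007]
force: [0.4, 0.5, -1.1]
width: 0.505
grip_force: 26.3
```

Request:
send_rows(
  plan=[
    [[0.7,-0.12,0.001,0,-0.02],[0.7,-0.25,0.003,0,-0.045],[0.7,-0.37,0.004,0,-0.07],[0.7,-0.444,0.005,0,-0.084],[0.7,-0.444,0.005,0,-0.084]],
  ],
)

```text
t: 9.9
tcp_pos: [0.4994, -0.0395, 0.1886]
tool_rot: [2.003, -2.42, -0.001]
force: [-0.2, 0.3, -0.6]
width: 0.51
grip_force: 26.3
```

Request:
send_rows(
  plan=[
    [[0.7,-0.12,-0.015,0,-0.02],[0.7,-0.25,-0.031,0,-0.045],[0.7,-0.37,-0.046,0,-0.07],[0.7,-0.44,-0.054,0,-0.083],[0.7,-0.44,-0.054,0,-0.083]],
  ],
)

```text
t: 10.4
tcp_pos: [0.5403, 0.0864, 0.1883]
tool_rot: [2.155, -2.285, -0.001]
force: [-1.6, -0.6, -1.1]
width: 0.506
grip_force: 26.3
```

Request:
send_rows(
  plan=[
    [[0.7,-0.12,-0.03,0,-0.02],[0.7,-0.25,-0.064,0,-0.045],[0.7,-0.37,-0.095,0,-0.07],[0.7,-0.43,-0.11,0,-0.084],[0.7,-0.43,-0.11,0,-0.084]],
  ],
)

```text
t: 10.9
tcp_pos: [0.581, 0.2125, 0.1879]
tool_rot: [2.3, -2.138, -0.001]
force: [-0.2, -0.4, -1.2]
width: 0.508
grip_force: 26.3
```

Run:
```python
from pl import *
plan([(.5825,.2105,.06,184.1,.7,1),(.5825,.2105,.0245,184.1,.7,1)])
snap("wrist","pics/w4.png");print(proj("pics/w4.png",[.582,.211,.022]))
```

```text
at [0.581  0.2125 0.1879] -175.8 w 0.508
5 x [0.7, 0.007, -0.005, 0.426, 0.001] -> [0.582 0.21  0.06 ] -175.9
3 x [0.7, -0.0, 0.0, 0.119, -0.0] -> [0.582 0.21  0.024] -175.9
[279.51495295 191.55522384]
```

View pics/w4.png

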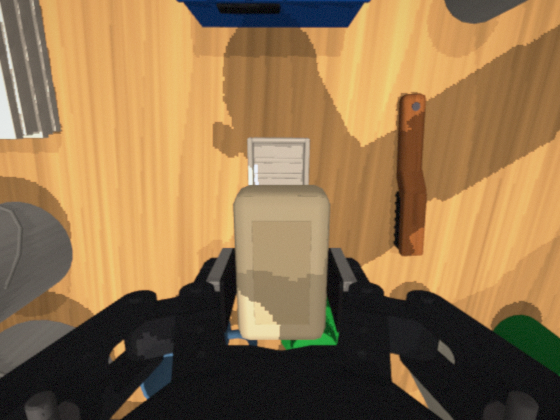

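The held soap at (281,262) is level and lined up with the dish, whose far end is at (278,140). I'll lower the soap into it.

Request:
send_rows(
  plan=[
    [[0.7,0.007,-0.005,0.1,0],[0.7,0.007,-0.005,0.22,0],[0.7,0.007,-0.005,0.34,0],[0.7,0.007,-0.005,0.43,0],[0.7,0.007,-0.005,0.43,0]],
  ],
)

```text
t: 11.45
tcp_pos: [0.5794, 0.2065, 0.056]
tool_rot: [2.29, -2.138, -0.005]
force: [-0.2, -0.3, -1.0]
width: 0.512
grip_force: 26.3
```

Request:
send_rows(
  plan=[
    [[0.7,0,0,0.04,0],[0.7,0,0,0.08,0],[0.7,0,0,0.105,0],[0.7,0,0,0.117,0],[0.7,0,0,0.117,0]],
  ],
)

```text
t: 11.95
tcp_pos: [0.5823, 0.2095, 0.0246]
tool_rot: [2.299, -2.14, -0.0]
force: [-0.7, 0.8, -1.3]
width: 0.508
grip_force: 26.3
```

Request:
send_rows(
  plan=[
    [[0.3,0,0,0,0],[0.3,0,0,0,0],[0.3,0,0,-0.08,0],[0.3,0,0,-0.2,0],[0.3,0,0,-0.3,0]],
  ],
)

```text
t: 12.45
tcp_pos: [0.5829, 0.2097, 0.1171]
tool_rot: [-2.299, 2.139, -0.001]
force: [1.3, 0.7, 0.4]
width: 0.7
grip_force: 0.0
```

Run:
```python
from pl import *
plan([(.56,.3,.22,184.1,0,0),(.5355,.441,.22,225,0,1),(.5355,.441,.051,225,0,1)])
```

```text
at [0.5829 0.2097 0.1171] -175.9 w 0.7
4 x [0, -0.306, 0.054, -0.343, 0.0] -> [0.56 0.3  0.22] -175.9
4 x [0, -0.237, 0.024, -0.0, -0.227] -> [0.548 0.371 0.22 ] -155.4
5 x [0, -0.231, -0.06, -0.0, -0.227] -> [0.536 0.441 0.22 ] -135.0
6 x [0, 0.0, -0.0, 0.563, -0.0] -> [0.536 0.441 0.051] -135.0
```

Request:
send_rows(
  plan=[
    [[0,0,0,-0.16,0],[0,0,0,-0.3,0],[0,-0.13,0.02,-0.343,0],[0,-0.306,0.054,-0.343,0],[0,-0.306,0.054,-0.343,0]],
  ],
  grip_force=40,
)

```text
t: 12.95
tcp_pos: [0.5584, 0.3046, 0.2184]
tool_rot: [-2.302, 2.134, 0.002]
force: [0.4, -0.1, -0.8]
width: 1.0
grip_force: 0.0
```

Request:
send_rows(
  plan=[
    [[0,-0.06,0.006,0,-0.06],[0,-0.12,0.012,0,-0.12],[0,-0.18,0.018,0,-0.18],[0,-0.237,0.024,0,-0.227],[0,-0.237,0.024,0,-0.227]],
  ],
)

```text
t: 13.45
tcp_pos: [0.5469, 0.3722, 0.2175]
tool_rot: [-2.645, 1.694, 0.0]
force: [0.3, -0.3, -0.4]
width: 1.0
grip_force: 0.0
```

Request:
send_rows(
  plan=[
    [[0,-0.06,-0.015,0,-0.06],[0,-0.12,-0.03,0,-0.12],[0,-0.18,-0.045,0,-0.18],[0,-0.231,-0.06,0,-0.227],[0,-0.231,-0.06,0,-0.227]],
  ],
)

```text
t: 13.95
tcp_pos: [0.5347, 0.442, 0.2173]
tool_rot: [2.903, -1.201, -0.001]
force: [-0.1, -0.2, -0.2]
width: 0.996
grip_force: 0.0
```

Run:
```python
from pl import *
plan([(.5355,.4407,.051,225,0,1)])
snap("wrist","pics/w5.png");snap("top","pics/top2.png")
print(proj("pics/w5.png",[.5355,.4405,.11]),proj("pics/w5.png",[.5355,.4405,.085]))
a=cv2.imread("pics/w5.png")[60:360,130:430];b=cv2.resize(cv2.imread("pics/top2.png")[130:250,210:370],None,fx=3,fy=3)
b=b[:300];cv2.imwrite("pics/m5.png",np.hstack([a,b]))
```

```text
at [0.5347 0.442  0.2173] -135.0 w 0.996
6 x [0, 0.005, 0.001, 0.554, 0.001] -> [0.536 0.441 0.051] -135.0
[281.77644967 205.40890601] [281.7186601  198.65574895]
```

View pics/m5.png

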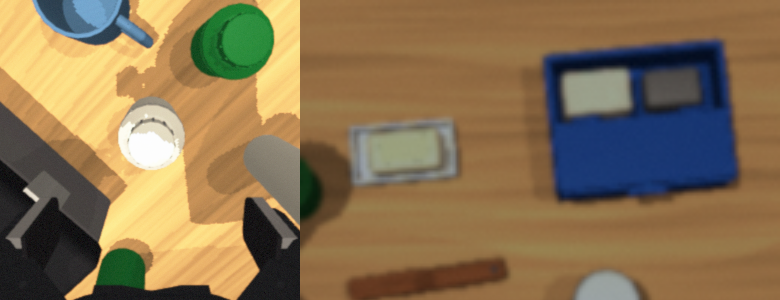

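The soap lies centred in the dish. The wrist view shows the white bottle's cap at (285,203) against a predicted (282,205), so I'll descend and grip.

Request:
send_rows(
  plan=[
    [[0,0.005,0.001,0.12,0],[0,0.005,0.001,0.26,0],[0,0.005,0.001,0.38,0],[0,0.005,0.001,0.48,0],[0,0.005,0.001,0.554,0]],
  ],
)

```text
t: 14.55
tcp_pos: [0.5356, 0.4377, 0.0496]
tool_rot: [2.898, -1.207, -0.001]
force: [0.2, -0.5, 0.7]
width: 1.001
grip_force: 0.0
```

Request:
send_rows(
  plan=[
    [[0,0,0,0,0],[0.5,0,0,0,0],[0.5,0,0,0,0],[0.5,0,0,0,0],[0.5,0,0,0,0]],
  ],
)

```text
t: 15.05
tcp_pos: [0.5371, 0.4403, 0.0543]
tool_rot: [-2.899, 1.202, -0.003]
force: [-0.6, -3.0, 6.6]
width: 0.707
grip_force: 44.4
```

Run:
```python
from pl import *
print(sensors.get_obs()["force"])
f="pics/top2.png"
D=np.array([px(f,210+x/3,130+y/3,.022)[:2] for x,y in((48,126),(152,119),(157,177),(55,186))]);print(D.mean(0))
C=np.array([px(f,210+x/3,130+y/3,.08)[:2] for x,y in((243,56),(421,40),(437,179),(257,195))]);print(C,C.mean(0))
plan([(.5355,.4407,.22,225,.5,1),(.56,.3,.22,200,.5,0),(.5917,.1056,.22,184.1,.5,1),(.5917,.1056,.053,184.1,.5,1)])
```

```text
[-0.57369498 -2.97025621  6.58106545]
[0.58125021 0.21088647]
[[ 0.66747965  0.06200108]
 [ 0.6807363  -0.12080492]
 [ 0.53614554 -0.13186517]
 [ 0.52327665  0.05078586]] [ 0.60190954 -0.03497079]
at [0.5371 0.4403 0.0543] -135.0 w 0.707
6 x [0.5, -0.005, 0.003, -0.552, -0.0] -> [0.536 0.441 0.22 ] -135.0
4 x [0.5, 0.39, 0.273, -0.0, 0.277] -> [0.56 0.3  0.22] -160.0
3 x [0.5, 0.322, 0.062, -0.0, 0.088] -> [0.576 0.203 0.22 ] -167.9
4 x [0.5, 0.328, 0.016, -0.0, 0.089] -> [0.592 0.106 0.22 ] -175.9
6 x [0.5, 0.0, -0.0, 0.556, -0.0] -> [0.592 0.106 0.053] -175.9
```

Request:
send_rows(
  plan=[
    [[0.5,0,0,-0.1,0],[0.5,0,0,-0.24,0],[0.5,0,0,-0.38,0],[0.5,0,0,-0.5,0],[0.5,0,0,-0.552,0]],
  ],
)

```text
t: 15.55
tcp_pos: [0.5369, 0.4405, 0.2225]
tool_rot: [-2.895, 1.201, -0.004]
force: [0.3, -0.2, -1.3]
width: 0.713
grip_force: 44.6
```

Request:
send_rows(
  plan=[
    [[0.5,0.09,0.06,0,0.06],[0.5,0.18,0.12,0,0.13],[0.5,0.28,0.2,0,0.2],[0.5,0.39,0.273,0,0.277],[0.5,0.39,0.273,0,0.277]],
  ],
)

```text
t: 16.05
tcp_pos: [0.5613, 0.2948, 0.2184]
tool_rot: [-2.567, 1.811, -0.001]
force: [-1.1, 1.4, -0.6]
width: 0.711
grip_force: 44.5
```

Request:
send_rows(
  plan=[
    [[0.5,0.12,0.02,0,0.03],[0.5,0.24,0.045,0,0.06],[0.5,0.322,0.062,0,0.088],[0.5,0.322,0.062,0,0.088]],
  ],
)

```text
t: 16.45
tcp_pos: [0.5765, 0.1993, 0.2178]
tool_rot: [-2.439, 1.979, -0.0]
force: [-0.4, -0.7, -1.7]
width: 0.713
grip_force: 44.5
```

Request:
send_rows(
  plan=[
    [[0.5,0.12,0.006,0,0.03],[0.5,0.24,0.012,0,0.06],[0.5,0.328,0.016,0,0.089],[0.5,0.328,0.016,0,0.089],[0.5,0.328,0.016,0,0.089]],
  ],
)

```text
t: 16.95
tcp_pos: [0.5922, 0.1051, 0.2171]
tool_rot: [-2.299, 2.14, 0.001]
force: [-0.1, 0.3, -3.0]
width: 0.711
grip_force: 44.5
```

Run:
```python
from pl import *
print(sensors.get_obs()["force"])
plan([(.5917,.1056,.075,184.1,.5,1),(.5917,.1056,.055,184.1,.5,1)])
```

```text
[-0.13099184  0.28627278 -2.97178139]
at [0.5922 0.1051 0.2171] -175.9 w 0.711
5 x [0.5, -0.002, 0.001, 0.474, 0.0] -> [0.592 0.106 0.075] -175.9
3 x [0.5, 0.0, 0.0, 0.066, 0.0] -> [0.592 0.106 0.055] -175.9
```

Request:
send_rows(
  plan=[
    [[0.5,-0.002,0,0.1,0],[0.5,-0.002,0,0.22,0],[0.5,-0.002,0,0.34,0],[0.5,-0.002,0,0.44,0],[0.5,-0.002,0,0.48,0]],
  ],
)

```text
t: 17.45
tcp_pos: [0.5899, 0.1062, 0.0697]
tool_rot: [2.298, -2.136, -0.005]
force: [-0.1, -0.2, -2.2]
width: 0.714
grip_force: 44.5
```

Request:
send_rows(
  plan=[
    [[0.5,0,0,0.03,0],[0.5,0,0,0.055,0],[0.5,0,0,0.062,0],[0.5,0,0,0.062,0],[0.5,0,0,0.062,0]],
  ],
)

```text
t: 17.95
tcp_pos: [0.5928, 0.1054, 0.0556]
tool_rot: [-2.298, 2.139, -0.001]
force: [0.2, -1.0, -2.0]
width: 0.715
grip_force: 44.5
```

Request:
send_rows(
  plan=[
    [[0,0,0,0,0],[0,0,0,0,0],[0,0,0,0,0],[0,0,0,-0.1,0],[0,0,0,-0.2,0]],
  ],
)

```text
t: 18.45
tcp_pos: [0.5916, 0.1049, 0.1148]
tool_rot: [2.298, -2.139, -0.001]
force: [0.4, -0.1, -0.1]
width: 0.999
grip_force: 0.0
```

Request:
send_rows(
  plan=[
    [[0,0,0,-0.15,0],[0,0,0,-0.3,0],[0,0,0,-0.45,0],[0,0,0,-0.55,0],[0,0,0,-0.55,0]],
  ],
)

```text
t: 18.95
tcp_pos: [0.5941, 0.1053, 0.2856]
tool_rot: [-2.293, 2.135, -0.009]
force: [1.0, 0.2, 0.3]
width: 0.995
grip_force: 0.0
```

Run:
```python
from pl import *
plan([(.4085,.371,.28,184.1,0,1),(.4085,.371,.121,184.1,0,1)])
```

```text
at [0.5941 0.1053 0.2856] -175.9 w 0.995
5 x [0, -0.464, 0.277, 0.009, -0.0] -> [0.501 0.238 0.283] -175.9
6 x [0, -0.463, 0.277, 0.01, -0.0] -> [0.408 0.371 0.28 ] -175.9
6 x [0, -0.0, -0.0, 0.53, -0.0] -> [0.408 0.371 0.121] -175.9
```

Request:
send_rows(
  plan=[
    [[0,-0.13,0.08,0.009,0],[0,-0.26,0.155,0.009,0],[0,-0.39,0.23,0.009,0],[0,-0.464,0.277,0.009,0],[0,-0.464,0.277,0.009,0]],
  ],
)

```text
t: 19.45
tcp_pos: [0.4974, 0.2406, 0.2766]
tool_rot: [-2.303, 2.136, 0.001]
force: [0.8, -0.2, -0.4]
width: 1.002
grip_force: 0.0
```

Request:
send_rows(
  plan=[
    [[0,-0.13,0.08,0.01,0],[0,-0.26,0.155,0.01,0],[0,-0.38,0.23,0.01,0],[0,-0.463,0.277,0.01,0],[0,-0.463,0.277,0.01,0]],
  ],
)

```text
t: 19.95
tcp_pos: [0.4049, 0.3729, 0.2731]
tool_rot: [2.302, -2.136, -0.001]
force: [-0.2, -0.3, -0.3]
width: 1.004
grip_force: 0.0
```

Run:
```python
from pl import *
plan([(.4085,.371,.121,184.1,0,1)])
snap("wrist","pics/w6.png");snap("top","pics/top3.png")
print(proj("pics/w6.png",[.4085,.371,.185]),proj("pics/w6.png",[.4085,.371,.16]))
a=cv2.imread("pics/w6.png")[60:360,130:430];b=cv2.resize(cv2.imread("pics/top3.png")[130:250,210:370],None,fx=3,fy=3)
b=b[:300];cv2.imwrite("pics/m6.png",np.hstack([a,b]))
```

```text
at [0.4049 0.3729 0.2731] -175.7 w 1.004
6 x [0, 0.007, -0.012, 0.507, 0.002] -> [0.408 0.371 0.121] -175.9
[275.92152133 211.20730883] [276.36251591 203.45313624]
```

View pics/m6.png

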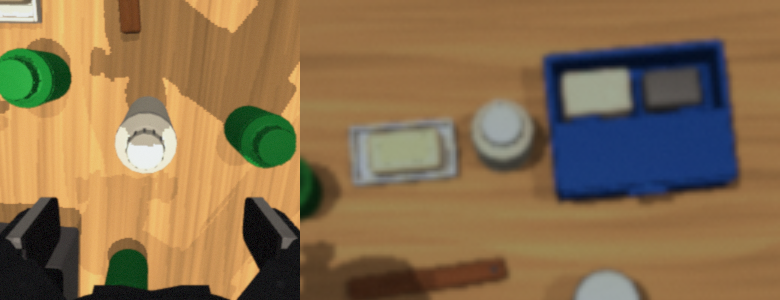

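Tall bottle's cap is at (275,210), as predicted. The short bottle stands between dish and caddy in the top view. I'll grip the tall bottle.

Request:
send_rows(
  plan=[
    [[0,0.007,-0.012,0.05,0],[0,0.007,-0.012,0.15,0],[0,0.007,-0.012,0.28,0],[0,0.007,-0.012,0.4,0],[0,0.007,-0.012,0.507,0]],
  ],
)

```text
t: 20.55
tcp_pos: [0.4108, 0.3672, 0.12]
tool_rot: [2.297, -2.142, 0.0]
force: [-0.1, 1.3, 0.2]
width: 1.002
grip_force: 0.0
```

Request:
send_rows(
  plan=[
    [[0,0,0,0,0],[0.6,0,0,0,0],[0.6,0,0,0,0],[0.6,0,0,0,0],[0.6,0,0,0,0]],
  ],
)

```text
t: 21.05
tcp_pos: [0.4112, 0.3699, 0.1244]
tool_rot: [-2.297, 2.137, -0.0]
force: [-1.6, -0.6, 7.6]
width: 0.619
grip_force: 42.6
```

Request:
send_rows(
  plan=[
    [[0.6,0,0,-0.1,0],[0.6,0,0,-0.24,0],[0.6,0,0,-0.38,0],[0.6,0,0,-0.5,0],[0.6,0,0,-0.58,0]],
  ],
)

```text
t: 21.55
tcp_pos: [0.4104, 0.3692, 0.2991]
tool_rot: [-2.297, 2.138, 0.001]
force: [-0.5, -0.2, -4.4]
width: 0.619
grip_force: 45.1
```

Run:
```python
from pl import *
f="pics/top3.png"
C=np.array([.602,-.035]);e=np.radians(4.1);Rm=np.array([[np.cos(e),np.sin(e)],[-np.sin(e),np.cos(e)]])
print("short in caddy",Rm@(px(f,210+202/3,130+124/3,.11)[:2]-C))
print(sensors.get_obs()["force"])
plan([(.6115,-.1716,.29,184.1,.6,1),(.6115,-.1716,.13,184.1,.6,1)])
```

```text
short in caddy [-0.00061841  0.14014226]
[-0.54486588 -0.18636935 -4.41916417]
at [0.4104 0.3692 0.2991] -175.9 w 0.619
4 x [0.6, 0.461, -0.135, 0.008, -0.0] -> [0.461 0.234 0.297] -175.9
4 x [0.6, 0.462, -0.135, 0.007, -0.0] -> [0.511 0.099 0.294] -175.9
4 x [0.6, 0.461, -0.135, 0.008, -0.0] -> [ 0.561 -0.036  0.292] -175.9
5 x [0.6, 0.462, -0.135, 0.007, -0.0] -> [ 0.612 -0.172  0.29 ] -175.9
6 x [0.6, -0.0, 0.0, 0.534, -0.0] -> [ 0.612 -0.172  0.13 ] -175.9
```

Request:
send_rows(
  plan=[
    [[0.6,0.1,-0.03,0,0],[0.6,0.22,-0.065,0,0],[0.6,0.34,-0.1,0,0],[0.6,0.44,-0.128,0,0],[0.6,0.461,-0.135,0,0]],
  ],
)

```text
t: 22.05
tcp_pos: [0.4608, 0.2311, 0.2962]
tool_rot: [2.296, -2.144, 0.0]
force: [-0.3, 0.2, -4.2]
width: 0.614
grip_force: 44.7
```

Request:
send_rows(
  plan=[
    [[0.6,0.1,-0.03,0,0],[0.6,0.22,-0.065,0,0],[0.6,0.34,-0.1,0,0],[0.6,0.44,-0.128,0,0],[0.6,0.461,-0.135,0,0]],
  ],
)

```text
t: 22.55
tcp_pos: [0.5111, 0.0965, 0.2957]
tool_rot: [2.296, -2.143, -0.0]
force: [-0.1, 0.7, -5.7]
width: 0.613
grip_force: 44.6
```

Request:
send_rows(
  plan=[
    [[0.6,0.1,-0.03,0,0],[0.6,0.22,-0.065,0,0],[0.6,0.34,-0.1,0,0],[0.6,0.44,-0.128,0,0],[0.6,0.461,-0.135,0,0]],
  ],
)

```text
t: 23.05
tcp_pos: [0.5615, -0.0382, 0.2951]
tool_rot: [2.296, -2.143, -0.001]
force: [0.5, 1.1, -4.0]
width: 0.622
grip_force: 44.4
```

Request:
send_rows(
  plan=[
    [[0.6,0.1,-0.03,0,0],[0.6,0.22,-0.065,0,0],[0.6,0.34,-0.1,0,0],[0.6,0.461,-0.135,0,0],[0.6,0.461,-0.135,0,0]],
  ],
)

```text
t: 23.55
tcp_pos: [0.612, -0.174, 0.2938]
tool_rot: [2.294, -2.143, -0.003]
force: [0.3, 0.3, -4.7]
width: 0.617
grip_force: 44.6
```

Run:
```python
from pl import *
plan([(.6115,-.1716,.145,184.1,.6,1),(.6115,-.1716,.125,184.1,.6,1)])
```

```text
at [ 0.612  -0.174   0.2938] -176.1 w 0.617
5 x [0.6, -0.008, 0.001, 0.496, -0.002] -> [ 0.612 -0.172  0.145] -175.9
3 x [0.6, -0.0, 0.0, 0.067, -0.0] -> [ 0.612 -0.172  0.125] -175.9
```

Request:
send_rows(
  plan=[
    [[0.6,-0.006,0,0.1,0],[0.6,-0.006,0,0.22,0],[0.6,-0.006,0,0.35,0],[0.6,-0.006,0,0.45,0],[0.6,-0.006,0,0.49,0]],
  ],
)

```text
t: 24.05
tcp_pos: [0.6092, -0.1675, 0.1448]
tool_rot: [2.298, -2.138, -0.01]
force: [-0.5, 0.3, -4.7]
width: 0.617
grip_force: 44.6
```

Request:
send_rows(
  plan=[
    [[0.6,0,0,0.03,0],[0.6,0,0,0.06,0],[0.6,0,0,0.068,0],[0.6,0,0,0.068,0],[0.6,0,0,0.068,0]],
  ],
)

```text
t: 24.55
tcp_pos: [0.6118, -0.1696, 0.1295]
tool_rot: [-2.299, 2.14, -0.003]
force: [-0.0, -0.8, -4.1]
width: 0.612
grip_force: 44.6
```

Run:
```python
from pl import *
print(sensors.get_obs()["force"]);plan([])
```

```text
[-0.01366939 -0.82977349 -4.12190564]
at [ 0.6118 -0.1696  0.1295] -175.9 w 0.612
```

Request:
send_rows(
  plan=[
    [[0.6,0.006,0,0.005,0],[0.6,0.006,0,0.01,0],[0.6,0.006,0,0.015,0],[0.6,0.006,0,0.015,0],[0.6,0.006,0,0.015,0]],
  ],
)

```text
t: 25.05
tcp_pos: [0.6115, -0.1716, 0.1247]
tool_rot: [-2.299, 2.14, -0.002]
force: [-0.6, 0.5, 1.1]
width: 0.612
grip_force: 45.2
```

Request:
send_rows(
  plan=[
    [[0,0,0,0,0],[0,0,0,0,0],[0,0,0,0,0],[0,0,0,-0.1,0],[0,0,0,-0.2,0]],
  ],
)

```text
t: 25.55
tcp_pos: [0.6108, -0.1712, 0.1838]
tool_rot: [2.298, -2.14, -0.003]
force: [0.1, 0.9, 1.0]
width: 1.001
grip_force: 0.0
```

Request:
send_rows(
  plan=[
    [[0,0,0,-0.12,0],[0,0,0,-0.25,0],[0,0,0,-0.3,0],[0,0,0,-0.3,0]],
  ],
)

```text
t: 25.95
tcp_pos: [0.6126, -0.1716, 0.2774]
tool_rot: [-2.297, 2.138, -0.009]
force: [-0.4, 0.1, 0.3]
width: 1.004
grip_force: 0.0
```

Run:
```python
from pl import *
print(sensors.get_obs()["force"]);plan([(.5,-.03,.28,187.6,.3,0),(.447,.187,.2,187.6,.3,1),(.447,.187,.003,187.6,.3,1)])
```

```text
[-0.40341319  0.08582464  0.3314811 ]
at [ 0.6126 -0.1716  0.2774] -175.9 w 1.004
5 x [0.3, -0.498, 0.341, -0.009, -0.039] -> [ 0.5  -0.03  0.28] -172.4
4 x [0.3, -0.37, 0.039, 0.134, 0.0] -> [0.473 0.079 0.24 ] -172.4
5 x [0.3, -0.37, 0.04, 0.133, 0.0] -> [0.447 0.187 0.2  ] -172.4
3 x [0.3, -0.0, -0.0, 0.328, 0.0] -> [0.447 0.187 0.102] -172.4
4 x [0.3, -0.0, -0.0, 0.329, 0.0] -> [0.447 0.187 0.003] -172.4
```

Request:
send_rows(
  plan=[
    [[0.3,-0.12,0.08,0,0],[0.3,-0.24,0.16,0,-0.01],[0.3,-0.36,0.245,0,-0.025],[0.3,-0.498,0.341,-0.009,-0.039],[0.3,-0.498,0.341,-0.009,-0.039]],
  ],
  grip_force=30,
)

```text
t: 26.45
tcp_pos: [0.4957, -0.0264, 0.2769]
tool_rot: [-2.368, 2.062, 0.001]
force: [0.1, -0.9, 1.1]
width: 0.697
grip_force: 0.0
```

Request:
send_rows(
  plan=[
    [[0.3,-0.12,0.013,0.04,0],[0.3,-0.24,0.026,0.09,0],[0.3,-0.37,0.039,0.134,0],[0.3,-0.37,0.039,0.134,0]],
  ],
)

```text
t: 26.85
tcp_pos: [0.4703, 0.0817, 0.2335]
tool_rot: [2.365, -2.063, -0.005]
force: [0.3, -0.1, 0.2]
width: 0.699
grip_force: 0.0
```

Request:
send_rows(
  plan=[
    [[0.3,-0.12,0.013,0.04,0],[0.3,-0.24,0.026,0.09,0],[0.3,-0.37,0.04,0.133,0],[0.3,-0.37,0.04,0.133,0],[0.3,-0.37,0.04,0.133,0]],
  ],
)

```text
t: 27.35
tcp_pos: [0.4456, 0.1873, 0.1958]
tool_rot: [2.364, -2.066, 0.0]
force: [0.2, 0.3, 0.7]
width: 0.699
grip_force: 0.0
```

Run:
```python
from pl import *
plan([(.447,.187,.003,187.6,.3,1)])
snap("wrist","pics/w7.png");snap("top","pics/top4.png")
print(proj("pics/w7.png",[.447,.187,.02]),proj("pics/w7.png",[.4364,.2685,.03]),proj("pics/w7.png",[.4583,.1047,.018]))
a=cv2.imread("pics/w7.png")[60:360,130:430];b=cv2.resize(cv2.imread("pics/top4.png")[130:230,210:400],None,fx=2.6,fy=2.6)
b=np.vstack([b,np.zeros((40,b.shape[1],3),np.uint8)]);cv2.imwrite("pics/m7.png",np.hstack([a,b]))
```

```text
at [0.4456 0.1873 0.1958] -172.3 w 0.699
3 x [0.3, 0.001, -0.002, 0.321, 0.0] -> [0.446 0.187 0.099] -172.4
4 x [0.3, 0.001, -0.003, 0.322, 0.001] -> [0.447 0.187 0.003] -172.4
[279.20363995 190.69729957] [278.9771804  265.90227359] [278.82482354 108.35730317]
```

View pics/m7.png

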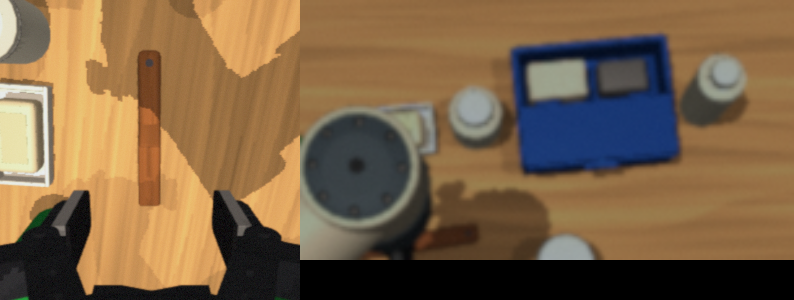

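Brush ends at (279,110), the handle with its hole, and (279,266), the head; both match. The tall bottle stands right of the caddy. I'll grip the brush.

Request:
send_rows(
  plan=[
    [[0.3,0.001,-0.005,0.13,0],[0.3,0.001,-0.005,0.28,0],[0.3,0.001,-0.005,0.42,0],[0.3,0.001,-0.005,0.53,0],[0.3,0.001,-0.005,0.6,0]],
  ],
)

```text
t: 27.95
tcp_pos: [0.4468, 0.1853, 0.0144]
tool_rot: [2.36, -2.07, -0.001]
force: [-0.4, 0.3, -0.3]
width: 0.701
grip_force: 0.0
```

Request:
send_rows(
  plan=[
    [[0.3,0,0,0.02,0],[0.3,0,0,0.042,0],[0.3,0,0,0.042,0],[0.9,0,0,0.042,0],[0.9,0,0,0.042,0]],
  ],
)

```text
t: 28.45
tcp_pos: [0.448, 0.1877, 0.005]
tool_rot: [-2.362, 2.068, -0.001]
force: [-0.2, 1.1, -0.3]
width: 0.368
grip_force: 0.0
```

Request:
send_rows(
  plan=[
    [[0.9,0,0,0,0],[0.9,0,0,0,0],[0.9,0,0,0,0],[0.9,0,0,0,0]],
  ],
)

```text
t: 28.85
tcp_pos: [0.4479, 0.1877, 0.0049]
tool_rot: [-2.363, 2.067, -0.001]
force: [-1.3, -0.1, 6.2]
width: 0.271
grip_force: 31.0
```

Run:
```python
from pl import *
o=sensors.get_obs();print(o["force"],o["grip_force"])
f="pics/top4.png"
C=np.array([.602,-.035]);e=np.radians(4.1);Rm=np.array([[np.cos(e),np.sin(e)],[-np.sin(e),np.cos(e)]])
print("tall in caddy",Rm@(px(f,210+426/2.6,130+73/2.6,.185)[:2]-C),"short",Rm@(px(f,210+180/2.6,130+107/2.6,.11)[:2]-C))
D=np.array([px(f,210+x/2.6,130+y/2.6,.08)[:2] for x,y in((213,48),(365,35),(379,157),(225,171))]);print(D.mean(0))
plan([(.447,.187,.2,187.6,.9,0),(.567,-.0375,.2,184.1,.9,1)])
```

```text
[-1.28119861 -0.11168129  6.17438527] 30.995299592614174
tall in caddy [-0.00251571 -0.13729368] short [-0.00058933  0.13443794]
[ 0.60079883 -0.03642453]
at [0.4479 0.1877 0.0049] -172.4 w 0.271
3 x [0.9, 0.001, 0.002, -0.325, 0.0] -> [0.447 0.187 0.102] -172.4
3 x [0.9, 0.001, 0.001, -0.325, 0.0] -> [0.447 0.187 0.2  ] -172.4
4 x [0.9, 0.397, -0.148, -0.0, 0.02] -> [0.507 0.075 0.2  ] -174.1
5 x [0.9, 0.393, -0.161, -0.0, 0.019] -> [ 0.567 -0.038  0.2  ] -175.9
```

Request:
send_rows(
  plan=[
    [[0.9,0,0,-0.1,0],[0.9,0,0,-0.24,0],[0.9,0,0,-0.38,0],[0.9,0,0,-0.52,0],[0.9,0,0,-0.65,0]],
  ],
)

```text
t: 29.35
tcp_pos: [0.4469, 0.1871, 0.2009]
tool_rot: [-2.363, 2.069, 0.0]
force: [0.3, 1.0, -0.2]
width: 0.274
grip_force: 30.1
```

Request:
send_rows(
  plan=[
    [[0.9,0.1,-0.037,0,0.005],[0.9,0.2,-0.074,0,0.01],[0.9,0.3,-0.112,0,0.015],[0.9,0.397,-0.148,0,0.02],[0.9,0.397,-0.148,0,0.02]],
  ],
)

```text
t: 29.85
tcp_pos: [0.5077, 0.0725, 0.1984]
tool_rot: [2.327, -2.109, -0.0]
force: [0.3, 0.5, -0.3]
width: 0.275
grip_force: 30.1
```

Request:
send_rows(
  plan=[
    [[0.9,0.1,-0.041,0,0.005],[0.9,0.2,-0.082,0,0.01],[0.9,0.3,-0.123,0,0.015],[0.9,0.393,-0.161,0,0.019],[0.9,0.393,-0.161,0,0.019]],
  ],
)

```text
t: 30.35
tcp_pos: [0.5676, -0.0395, 0.198]
tool_rot: [2.295, -2.143, -0.001]
force: [-0.5, 0.6, -1.2]
width: 0.274
grip_force: 30.1
```

Request:
send_rows(
  plan=[
    [[0.9,0,0,0,0],[0.9,0,0,0.05,0],[0.9,0,0,0.13,0],[0.9,0,0,0.22,0],[0.9,0,0,0.27,0]],
  ],
)

```text
t: 30.85
tcp_pos: [0.5653, -0.036, 0.1158]
tool_rot: [2.299, -2.138, -0.004]
force: [-0.5, 0.9, -0.5]
width: 0.273
grip_force: 30.1
```

Run:
```python
from pl import *
snap("wrist","pics/w8.png")
o=sensors.get_obs();print(o["force"],o["grip_force"])
plan([(.567,-.0375,.087,184.1,.9,1)])
```

```text
[-0.59213687 -0.15378989 -4.01268255] 30.104446336627007
at [ 0.5642 -0.036   0.1137] -175.9 w 0.277
3 x [0.9, 0.006, -0.009, 0.089, 0.0] -> [ 0.567 -0.038  0.087] -175.9
```

View pics/w8.png

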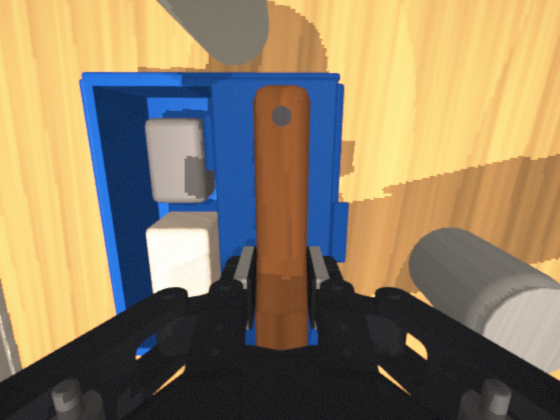

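The handle points right over the lid, brush axis at column 282 and lid middle at about 276, so a 3 mm shift is left. I'll lower, release and retreat.

Request:
send_rows(
  plan=[
    [[0.9,0.005,-0.009,0.03,0],[0.9,0.005,-0.009,0.06,0],[0.9,0.005,-0.009,0.08,0],[0.9,0.005,-0.009,0.09,0],[0.9,0.005,-0.009,0.09,0]],
  ],
)

```text
t: 31.4
tcp_pos: [0.5697, -0.0386, 0.0907]
tool_rot: [2.299, -2.141, -0.0]
force: [0.7, -0.8, -1.6]
width: 0.27
grip_force: 30.1
```

Request:
send_rows(
  plan=[
    [[0.9,0,0,0,0],[0.9,0,0,0,0]],
  ],
)

```text
t: 31.6
tcp_pos: [0.5701, -0.0386, 0.0914]
tool_rot: [-2.299, 2.14, -0.001]
force: [-0.1, 0.2, -1.0]
width: 0.274
grip_force: 30.1
```

Request:
send_rows(
  plan=[
    [[0.9,0,0.008,0.007,0],[0.9,0,0.008,0.014,0],[0.9,0,0.008,0.019,0],[0.9,0,0.008,0.019,0],[0.9,0,0.008,0.019,0]],
  ],
)

```text
t: 32.1
tcp_pos: [0.5674, -0.0388, 0.0851]
tool_rot: [2.299, -2.141, -0.0]
force: [-0.2, 0.1, -1.2]
width: 0.27
grip_force: 30.1
```

Request:
send_rows(
  plan=[
    [[0.5,0,0,0,0],[0.5,0,0,0,0],[0.5,0,0,0,0],[0.5,0,0,-0.05,0],[0.5,0,0,-0.15,0]],
  ],
)

```text
t: 32.6
tcp_pos: [0.5657, -0.0389, 0.1284]
tool_rot: [2.296, -2.138, -0.006]
force: [0.1, 0.1, -0.6]
width: 0.498
grip_force: 0.0
```

Request:
send_rows(
  plan=[
    [[0.5,0,0,-0.12,0],[0.5,0,0,-0.26,0],[0.5,0,0,-0.4,0],[0.5,0,0,-0.45,0],[0.5,0,0,-0.45,0]],
  ],
)

```text
t: 33.1
tcp_pos: [0.5687, -0.0389, 0.2686]
tool_rot: [-2.296, 2.137, -0.007]
force: [0.4, 0.1, 0.1]
width: 0.501
grip_force: 0.0
```

Run:
```python
from pl import *
plan([(.4,-.25,.28,184.1,.5,1)])
```

```text
at [ 0.5687 -0.0389  0.2686] -175.9 w 0.501
4 x [0.5, 0.331, 0.306, -0.019, -0.0] -> [ 0.484 -0.144  0.274] -175.9
5 x [0.5, 0.331, 0.305, -0.019, -0.0] -> [ 0.4  -0.25  0.28] -175.9
```

Request:
send_rows(
  plan=[
    [[0.5,0.1,0.1,-0.02,0],[0.5,0.2,0.2,-0.02,0],[0.5,0.33,0.306,-0.02,0],[0.5,0.33,0.306,-0.02,0],[0.5,0.33,0.306,-0.02,0]],
  ],
)

```text
t: 33.6
tcp_pos: [0.4821, -0.1447, 0.2706]
tool_rot: [2.297, -2.143, -0.001]
force: [-0.4, 0.0, -0.7]
width: 0.503
grip_force: 0.0
```

Request:
send_rows(
  plan=[
    [[0.5,0.12,0.11,0,0],[0.5,0.24,0.22,0,0],[0.5,0.45,0.31,0,0],[0.5,0.45,0.31,0,0],[0.5,0.45,0.31,0,0]],
  ],
)

```text
t: 34.1
tcp_pos: [0.3995, -0.2866, 0.2701]
tool_rot: [2.296, -2.143, -0.003]
force: [0.3, 0.5, 0.2]
width: 0.5
grip_force: 0.0
```

Run:
```python
from pl import *
snap("top","pics/top5.png");snap("scene","pics/sc5.png")
b=cv2.resize(cv2.imread("pics/top5.png")[130:230,220:380],None,fx=5,fy=5,interpolation=2);cv2.imwrite("pics/m9.png",b)
```

```text
(no output)
```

View pics/m9.png

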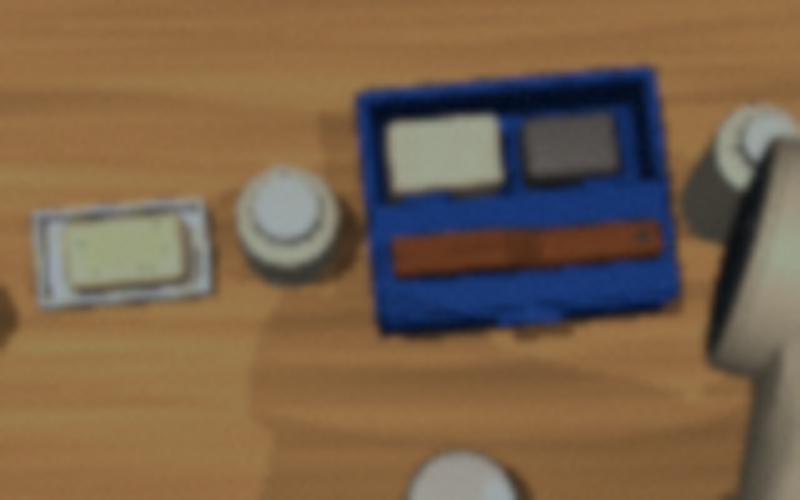

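The row is complete: dish with soap at (123,252), short bottle cap at (287,205), brush on the lid from (393,257) to (662,237), tall bottle on the right. I'll check the numbers.

Run:
```python
from pl import *
np.set_printoptions(precision=4,suppress=True)
f="pics/top5.png"
c=lambda x,y,z:px(f,220+(x+.5)/5-.5,130+(y+.5)/5-.5,z)[:2]
D=np.array([c(x,y,.08) for x,y in((357,94),(655,70),(681,298),(382,325))]);C=D.mean(0);print(C)
e=np.radians(4.1);Rm=np.array([[np.cos(e),np.sin(e)],[-np.sin(e),np.cos(e)]])
h,t=c(393,257,.11),c(662,237,.108)
print("brush",Rm@((h+t)/2-C),np.linalg.norm(h-t),np.degrees(np.arctan2((h-t)[1],(h-t)[0]))-94.1)
print("short",Rm@(c(287,205,.11)-C),Rm@(c(288,217,.085)-C),"tall",Rm@(c(768,135,.185)-C))
print("dish",Rm@(np.mean([c(*p,.022) for p in((32,212),(208,199),(214,296),(42,308))],0)-C),"soap",Rm@(np.mean([c(*p,.036) for p in((62,220),(180,210),(187,277),(74,291))],0)-C))
print(sensors.get_obs()["qd"].max())
```

```text
[ 0.6026 -0.0355]
brush [-0.0371  0.0005] 0.16155891948353937 -0.7641799013905199
short [0.0012 0.1415] [-0.0012  0.1416] tall [ 0.0014 -0.1354]
dish [-0.0026  0.247 ] soap [-0.0028  0.2448]
0.0227621556141273
```

View pics/sc5.png

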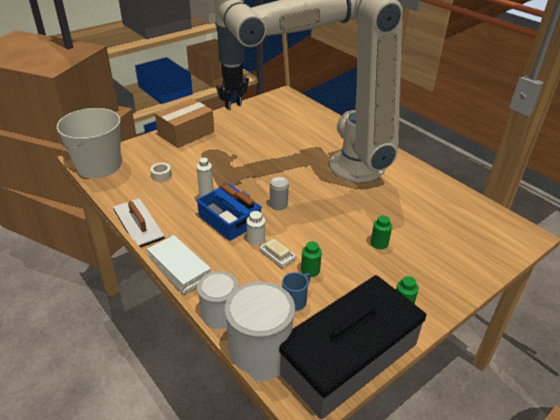

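The scene view shows everything standing or lying in place, with the arm clear at (233,90). All positions are within tolerance, so I'll hand in.

```bash
python3 -c "
from workcell import bot
print(bot.hand_in())"
```

```text
the job is handed in; nothing more can be done
None
```

I handed the job in at about 34 s: the row, the soap in its dish and the brush on the lid all measured within tolerance in the last top-camera picture and the arm is clear, though the hand-in call gave no verdict.

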